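Open the module's door, line up the quarter-turn fastener and hold the access panel shut

TASK

Swing the clear door of the grey instrument module open by its blue handle until it stands upright, then turn the brass quarter-turn fastener on the access panel clockwise until its slot lines up with the yellow marks. Then press the panel down fully flush against its frame and finish while still holding it pressed there (the seal pushes it back up if you let go), leaving the door standing open and the fastener lined up; keep the beaker, the vial and the wrench where they are.

Things in the scene. Friction and masses are not known exactly. Their poses are not given: they have to be found in the camera images.
- unit: Fixed grey instrument module, 150 (x) x 190 (y) x 60 mm high. Origin: centre of its underside on the bench; x points from its front (handle side, near the robot) to its back, y to its left, z up. Its top is the frame, 60 mm above the bench; the access panel lies in an opening in it, x -57 to 60, y -73 to 73 mm. The clear door covers the whole top when shut.
- door (a joint): Angle of the clear dish-shaped plastic door (157 x 190 x 47 mm high) over the module: 0 shut, 1.57 upright, stop at 1.75 rad. It swings up and back about the module's far edge; a stiff hinge (about 0.3 N m) keeps it where it is left.
- door_hinge (a point): Point on the door's hinge line (which runs along the module's y axis), mid-width: 79 mm behind the module's centre, 61 mm above the bench.
- door_handle (a point): Middle of the blue handle bar on the door's near side: round, 10 mm thick, 84 mm long along the module's y, centre line 38 mm out from the door's face, on two end legs. Door shut: 195 mm in front of the hinge line and 26 mm above it (87 mm above the bench), door top 21 mm above the bar. Moves with the door.
- fastener (a joint): Angle of the fastener: 0 when its slot points along the module's x axis, in line with the yellow marks; positive is counterclockwise from above. Starts at 0.6 to 1.3 rad; stops at -0.35 and 1.5, none at 0. Stays where it is left; 0.04 N m turns it. Its cross pin under the panel lets the panel go fully down only when lined up within about 0.2 rad.
- fastener_top (a point): Centre of the top of the fastener's brass wing, on its axis. The wing is a slotted bar 36 mm long (x axis, along the dark slot), 12 mm wide and 21 mm high on a steel disc 34 mm across, 3 mm thick: its top is 24 mm above the panel's face. It sits on the panel's middle line, 34 mm in front of the module's centre.
- panel (a joint): Angle of the aluminium access panel (118 x 146 x 4 mm) about its hooked far edge, 61 mm behind the module's centre at frame height: 0 lifted by the seal, near edge 9.6 mm proud; 0.08 rad (stop) flush with the frame, the fastener 7.6 mm lower. The seal springs it back up; 6 N at the fastener brings it flush. Press on panel or fastener.
- panel_edge (a point): Middle of the upper near edge of the access panel, 120 mm in front of the panel's hooked edge: about 70 mm above the bench when lifted, 60 mm when flush.
- beaker: Small clear beaker, 45 mm across, 57 mm high, standing to the left of the module. Origin at its underside. Leave alone.
- sample_vial: Capped clear sample vial, 28 mm across, 52 mm high, standing to the right of the module. Origin at its underside. Leave alone.
- wrench: Small steel wrench, 143 x 23 x 4 mm, lying on the bench in front of the module. Origin at the middle of its underside. Leave alone.

How it is judged:
On the way, in this order (a step that is already met when the one before it is completed fails the run):
1. the clear door has been swung open to upright (past 1.45 rad) (value of joint door above 1.45 rad), for 0.2 s.
2. the fastener's slot is lined up with the marks (within 0.15 rad) (value of joint fastener between -0.15 and 0.15 rad), for 0.2 s.
At the end, for the whole second after the job is handed in: The panel is held down flush (its joint above 0.068 of 0.08 rad, near edge within 1.5 mm of flush) by the robot pressing on it or its fastener with more than 3 N, the slot is within 0.15 rad of the marks, and the door stands open (above 1.4 rad) (all of step 2 and value of joint panel above 0.068 rad and contact force between any of the fingers, the arm and panel above 3 N and value of joint door above 1.4 rad); the arm keeps its last pose, push and grip.
It fails at once if the beaker is moved more than 30 mm (distance of beaker from where it was at the start of the episode above 0.03 m).
It fails at once if the sample vial is moved more than 30 mm (distance of sample_vial from where it was at the start of the episode above 0.03 m).
It fails at once if the wrench is moved more than 30 mm (distance of wrench from where it was at the start of the episode above 0.03 m).
It also fails if it takes over 45 s, if anything falls off the work surface, if the arm or the gripper's body presses on something with over 40 N, if the wrist force passes 120 N, or if a joint passes its speed limit or range.

ROBOT

A 6-joint arm with a two-finger parallel gripper is mounted at the origin on a cart in front of the work surface, level with it; the furniture and walls round the work are solid. World frame = base frame: x ahead of the robot, y to its left, z up, the work surface at z = 0. Lengths are in m, angles in rad, forces in N, time in s.
With the tool pointing down it reaches from about 0.35 to 1 m from the base axis. Payload 7.1 kg.
Tool frame: the origin (TCP) lies on the centre line of the jaws, within the pads' length; the fingertips stand 8 mm ahead of it and the grasp point (between the pads) lies 11 mm behind it (tips_ahead is the distance from the TCP to the fingertips, in m); z points along the fingers, y is the line along which they close (so a half turn about z gives the same grasp; the last joint's range is limited). The gripper opens to 85 mm and grips with 20 to 120 N. Pads are 22 mm wide; open, the fingers measure 114 mm over their backs; the gripper's body (76 mm by 85 mm) begins 54 mm behind the grasp point. The pads swing forward as they close: fully open they stand 13 mm farther back than shut.
Start: joints at [1.299, 0.423, 1.63, -0, 1.089, -0.019], TCP at [0.156, 0.605, 0.239] pointing down, gripper open.
Joint ranges: [-3, 3], [-0.9, 2.11], [0.09, 2.58], [-1.31, 4.45], [0.11, 2.69], [-2.54, 2.54]. Speed limits (rad/s): [2.39, 2.39, 3.01, 3.14, 3.14, 3.14].

INTERFACE

Orientations are given as a rotation vector (axis times angle).
In Python, from rig import observe, snapshot, close_job, find_in, tips_ahead gives the robot as it stands.
- The arm moves only by the tool carry_out, never from a script. Its argument "deltas" is a list that holds one entry, the list of rows, each a list of 5 numbers: the closure in counts, from 0 (fully open) to 255 (shut), then the shift along the tool's x, y, z in cm, then the turn about the tool's z in degrees. A call has 1 to 5 rows; each row is the pose to reach, as a shift and turn from the pose commanded when the call began, along the tool's axes at that moment; what a row does not reach only later rows make up. A row lasts 1/10 s, in which the tool goes at most 50 mm and 8.59 degrees, less where a joint would pass 70% of its speed; a pose out of reach is approached as far as the arm can. A call with a gripper value outside its range is refused whole. The fingers move at their own pace and stop on an object; the grip force is fixed at half the most. Time passes only in rows, so rows that repeat a pose let the fingers close. It gives the time, the measured TCP pose, the force, the opening and the grip force at its end, in the units of the state.
- observe(): the state, without advancing time (a new reading comes with each control period).
- snapshot(name): name is "scene" or "top" or "wrist"; returns a dict with "pixels" (480x640x3 uint8, blue, green, red), "camera_matrix" (3x3 intrinsics, pixels), "world_from_camera" (4x4, takes a point from camera to world coordinates). Camera axes: x right, y up, looking along -z (the intrinsics and any distortion apply to the point x, -y, -z); pixel columns grow to the right and rows downward; lengths in m; the calibration is good to about 2 mm. A picture is of the moment at which its call begins. There is no depth.
- close_job(): hands the job in; it is judged then, once.
Trained networks look in a picture, given as the dict that the camera call returned (one of the last four; its "shot" number tells which), for a name from the list of things; names that differ only in an ending like _2 or _b are one class to them, and where a whole thing is asked for, a point or a joint stands for the part that bears it (a point fixed in the world has none). Each returns a list of dicts, best first, with "confidence" (0 to 1); they miss things now and then, are a little off and sometimes report something else, mostly with a low value. They report only what shows in the picture. A call takes as long as a camera call.
- find_in(picture, query): "rect" ([left, top, width, height] in pixels, round what is visible of it).
The state is a dict: "t": time; "qpos": joint angles; "qd": joint speeds; "joint_efforts": joint torques, N m; "tcp_pos": TCP position; "eef_rot": TCP orientation; "force": force on the tool from outside, world axes, zero at the start; "torque": the same for the moment, N m; "gripper_width": finger opening in m; "grip_force": force on a finger pad.
Only numpy, scipy, OpenCV 4.12 (cv2) and the standard library are available. Lean on these libraries where they do the work, as an engineer would, in place of code of your own. Each camera call takes 0.05 s, during which the arm holds its last target. There are 200 camera calls.

## Working session

There is one attempt and no reset: what is moved stays moved. The work goes in short steps, Python scripts to look and compute and a tool call to move; the robot and the scene stay as the last step left them, time stands still between calls to the robot, and variables do not carry over. Pictures are saved under pics/ and viewed, at most 10 in all, crops included, and the job is handed in when it is done.

Besides the shell and the picture viewer there is one more tool, called after ">>>" as name(argument=value, ...), one argument or row to a line, values as JSON. carry_out: Moves the arm, as the interface text tells. Its arguments: {"type":"object","properties":{"deltas":{"type":"array","items":{"type":"array","items":{"type":"array","items":{"type":"number"}}}}},"required":["deltas"]}

```bash
mkdir -p pics
cat > h.py <<'E'
import numpy as np, cv2
from rig import *
def ray(p,u,v):
    K=np.array(p["camera_matrix"]);T=np.array(p["world_from_camera"])
    d=np.linalg.solve(K,[u,v,1.]);d=T[:3,:3]@np.array([d[0],-d[1],-d[2]])
    return T[:3,3],d
def onz(p,u,v,z):
    o,d=ray(p,u,v);return o+d*(z-o[2])/d[2]
def proj(p,X):
    K=np.array(p["camera_matrix"]);T=np.array(p["world_from_camera"])
    c=T[:3,:3].T@(np.array(X)-T[:3,3]);q=K@np.array([c[0],-c[1],-c[2]]);return q[:2]/q[2]
E
python3 - <<'E'
from h import *
s=observe();print(s,tips_ahead)
for n in("top","scene"):
    p=snapshot(n);cv2.imwrite(f"pics/{n}0.png",p["pixels"]);print(n,p["camera_matrix"],np.round(p["world_from_camera"],3).tolist(),p.keys())
    for q in("unit","door_handle","fastener_top","beaker","sample_vial","wrench","panel"):
        r=find_in(p,q)[:2]
        for k in r:
            l,t,w,h=k["rect"];print(q,np.round(k["rect"]),round(k["confidence"],2),np.round(onz(p,l+w/2,t+h/2,.087 if q=="door_handle" else .09 if 'fast' in q else .06 if q in("unit","panel") else 0.02),3))
E
```

```text
{'t': 0.0, 'qpos': array([ 1.29899486e+00,  4.23872107e-01,  1.63073539e+00,  3.83679396e-05,
        1.08862793e+00, -1.90168350e-02]), 'qd': array([-9.35579212e-05,  6.74589232e-04, -8.65101507e-04,  4.37447748e-05,
        1.12456490e-03, -1.51379354e-03]), 'joint_efforts': array([-2.81953755e-03, -5.57406914e+01, -2.81725216e+01, -1.73817793e-04,
        7.61324423e-03, -1.06033486e-06]), 'tcp_pos': array([0.15613549, 0.60459354, 0.23850835]), 'eef_rot': array([-3.96010198e-01, -3.11625851e+00,  2.54526799e-03]), 'force': array([ 0.26505076, -0.78048254,  0.89739373]), 'torque': array([-0.01990694,  0.01418422,  0.00607844]), 'grip_force': 0.0, 'gripper_width': 0.08552031024845895} 0.008
top [[440.63769941   0.         317.02287182]
 [  0.         440.63769941 241.83656085]
 [  0.           0.           1.        ]] [[-0.011, 0.992, -0.123, 0.389], [-1.0, -0.011, 0.005, -0.111], [0.003, 0.123, 0.992, 0.911], [0.0, 0.0, 0.0, 1.0]] dict_keys(['pixels', 'camera_matrix', 'world_from_camera', 'shot'])
unit [296. 163. 118. 118.] 0.92 [ 0.532 -0.19   0.06 ]
door_handle [295. 164. 119. 1
[... 217 characters left out ...]
418247   0.         316.85148664]
 [  0.         580.48418247 235.64876957]
 [  0.           0.           1.        ]] [[0.586, 0.548, -0.597, 0.002], [-0.811, 0.4, -0.427, -0.469], [0.005, 0.734, 0.679, 0.644], [0.0, 0.0, 0.0, 1.0]] dict_keys(['pixels', 'camera_matrix', 'world_from_camera', 'shot'])
unit [290. 178. 164. 151.] 0.89 [ 0.532 -0.187  0.06 ]
unit [211. 302.  84.  52.] 0.25 [ 0.329 -0.136  0.06 ]
door_handle [290. 176. 166. 127.] 0.84 [ 0.532 -0.187  0.087]
beaker [273. 213.  32.  45.] 0.7 [ 0.526 -0.041  0.02 ]
beaker [290. 178. 165. 128.] 0.49 [ 0.59  -0.156  0.02 ]
wrench [209. 304.  87.  51.] 0.68 [ 0.35  -0.115  0.02 ]
wrench [289. 176. 164. 152.] 0.44 [ 0.571 -0.165  0.02 ]
```

View pics/top0.png

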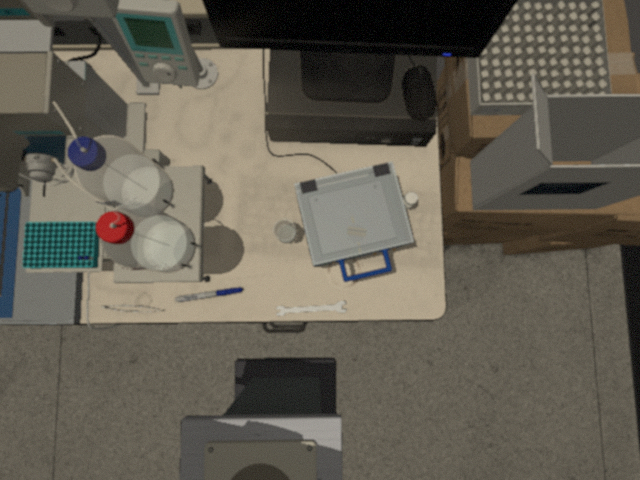

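View pics/scene0.png

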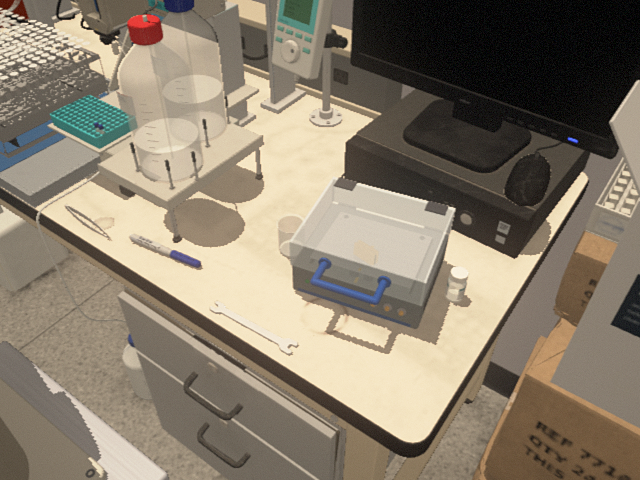

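Run:
```python
from h import *
for n in("top","scene"):
    p=snapshot(n);im=cv2.cvtColor(p["pixels"],cv2.COLOR_BGR2HSV)
    m=cv2.inRange(im,(105,120,60),(130,255,255))
    l,t,w,h=(330,240,75,50) if n=="top" else (300,250,100,60)
    z=np.zeros_like(m);z[t:t+h,l:l+w]=m[t:t+h,l:l+w]
    pts=cv2.findNonZero(z)[:,0]
    W=np.array([onz(p,u,v,.087)[:2] for u,v in pts])
    # bar: nearest pts 
    best=cv2.minAreaRect((W*1000).astype(np.float32));print(n,len(W),best,(cv2.boxPoints(best)/1000).round(3).tolist())
    if n=="top":
        for nm,u,v,zz in(("redbottle top",115,227,.25),("bottle base",163,245,.06),("bottlebase hi",163,245,.2),("hingeL",309,184,.1),("hingeR",381,169,.1),("doorR near",412,244,.06),("doorL near",314,265,.06),("monitor",345,50,.3),("vial",411,200,.05),("beaker",286,232,.057)):
            print(nm,onz(p,u,v,zz).round(3))
```

```text
top 288 ((445.3380126953125, -203.57135009765625), (40.5286979675293, 93.23765563964844), 12.463549613952637) [[0.41499999165534973, -0.16200000047683716], [0.4359999895095825, -0.2529999911785126], [0.4749999940395355, -0.24500000476837158], [0.45500001311302185, -0.15399999916553497]]
redbottle top [0.497 0.192 0.25 ]
bottle base [0.491 0.184 0.06 ]
bottlebase hi [0.474 0.136 0.2  ]
hingeL [ 0.599 -0.101  0.1  ]
hingeR [ 0.627 -0.238  0.1  ]
doorR near [ 0.488 -0.3    0.06 ]
doorL near [ 0.449 -0.109  0.06 ]
monitor [ 0.75  -0.159  0.3  ]
vial [ 0.577 -0.304  0.05 ]
beaker [ 0.515 -0.055  0.057]
scene 355 ((449.71148681640625, -202.15213012695312), (46.01310348510742, 91.69596862792969), 11.742670059204102) [[0.4180000126361847, -0.16200000047683716], [0.43700000643730164, -0.25200000405311584], [0.4819999933242798, -0.24199999868869781], [0.46299999952316284, -0.15299999713897705]]
```

>>> carry_out(
  deltas=[
    [[0,-2.6,-3.1,-2.8,8],[0,-5.2,-6.2,-5.6,16],[0,-7.8,-9.3,-8.4,24],[0,-10.4,-12.4,-11.2,32],[0,-13,-15.5,-14,40]],
  ],
)

```text
t: 1.4
tcp_pos: [0.2437, 0.4209, 0.3804]
eef_rot: [1.446, 2.789, 0.0]
force: [1.6, 0.1, -0.3]
gripper_width: 0.0857
grip_force: 0.0
```

```bash
cat >> h.py <<'E'
from scipy.spatial.transform import Rotation as R
def go(x,y,z,yaw=None):
    s=observe();r=R.from_rotvec(s["eef_rot"]).as_matrix();y0=np.arctan2(r[1,1],r[0,1])
    print("at",s["tcp_pos"].round(4),"yaw",y0.round(3),"F",s["force"].round(1),"w",round(s["gripper_width"],4),"grip",round(s["grip_force"],1),"t",s["t"],"q",s["qpos"].round(2))
    d=r.T@(np.array([x,y,z])-s["tcp_pos"])*100
    print("shift cm",d.round(2),"turn",None if yaw is None else np.degrees(y0-yaw).round(1))
E
python3 -c "
from h import *
go(.34,.17,.40,.222)"
```

```text
at [0.2437 0.4209 0.3804] yaw 0.615 F [ 1.6  0.1 -0.3] w 0.0857 grip 0.0 t 1.4 q [ 1.02  0.07  1.77 -0.    1.31  0.41]
shift cm [-26.06  -6.6   -1.96] turn 22.5
```

>>> carry_out(
  deltas=[
    [[0,-4.8,-1.2,-0.4,4.5],[0,-9.6,-2.4,-0.8,9],[0,-14.4,-3.6,-1.2,13.5],[0,-19.2,-4.8,-1.6,18],[0,-24,-6,-2,22.5]],
  ],
)

```text
t: 1.9
tcp_pos: [0.3341, 0.1905, 0.3998]
eef_rot: [1.958, 2.456, 0.002]
force: [1.3, -0.6, 0.1]
gripper_width: 0.0852
grip_force: 0.0
```

```bash
python3 -c "
from h import *
go(.42,-.2,.25,.222)"
```

```text
at [0.3341 0.1905 0.3998] yaw 0.225 F [ 1.3 -0.6  0.1] w 0.0852 grip 0.0 t 1.9 q [ 0.49 -0.13  1.91 -0.    1.36  0.26]
shift cm [-39.99  -0.34  14.97] turn 0.1
```

>>> carry_out(
  deltas=[
    [[170,-4.6,0,0.5,0],[170,-9.2,0,1,0],[170,-13.8,0,1.5,0],[170,-18.4,0,2,0],[170,-23,0,3,0]],
  ],
)

```text
t: 2.4
tcp_pos: [0.3861, -0.0338, 0.37]
eef_rot: [1.954, 2.457, 0.002]
force: [1.0, 0.9, -0.6]
gripper_width: 0.0285
grip_force: 0.0
```

>>> carry_out(
  deltas=[
    [[170,-4,-0.1,2,0],[170,-8,-0.2,4,0],[170,-12,-0.3,6,0],[170,-15,-0.3,9,0],[170,-17,-0.3,12,0]],
  ],
)

```text
t: 2.9
tcp_pos: [0.4217, -0.2004, 0.2487]
eef_rot: [1.956, 2.456, 0.0]
force: [-0.1, 0.6, 0.5]
gripper_width: 0.0284
grip_force: 0.0
```

```bash
python3 -c "
from h import *
p=snapshot('wrist');cv2.imwrite('pics/w1.png',p['pixels'])
print(np.round(p['world_from_camera'],3).tolist())
go(.432,-.206,.076,.222)
# bar by blue mask in wrist
m=cv2.inRange(cv2.cvtColor(p['pixels'],cv2.COLOR_BGR2HSV),(105,120,60),(130,255,255))
pts=cv2.findNonZero(m)[:,0];W=np.array([onz(p,u,v,.087)[:2] for u,v in pts]);b=cv2.minAreaRect((W*1000).astype(np.float32));print(b,(cv2.boxPoints(b)).round(0).tolist(),cv2.boundingRect(m))
"
```

```text
[[0.975, -0.216, -0.06, 0.407], [0.224, 0.941, 0.253, -0.136], [0.002, -0.26, 0.966, 0.384], [0.0, 0.0, 0.0, 1.0]]
at [ 0.42   -0.2008  0.2442] yaw 0.225 F [-0.5 -1.4 -3.6] w 0.0284 grip 0.0 t 2.95 q [-0.47  0.18  1.96 -0.    1.   -0.7 ]
shift cm [-0.81  1.12 16.81] turn 0.2
((435.8402404785156, -207.529052734375), (37.95527267456055, 89.64234924316406), 28.741243362426758) [[398.0, -177.0], [441.0, -256.0], [474.0, -238.0], [431.0, -159.0]] (319, 186, 46, 100)
```

View pics/w1.png

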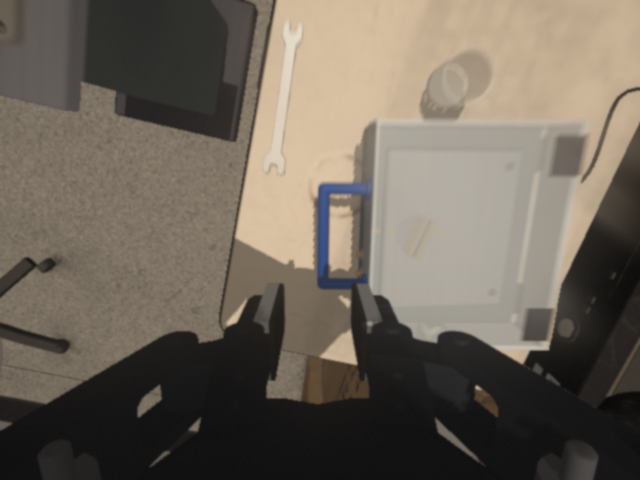

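```bash
python3 -c "
from h import *
p=snapshot('wrist')
m=cv2.inRange(cv2.cvtColor(p['pixels'],cv2.COLOR_BGR2HSV),(105,120,60),(130,255,255))
pts=cv2.findNonZero(m)[:,0];ends=[]
for v in (200,215,230,245,260,272):
    u=pts[pts[:,1]==v][:,0];u=u[u<340];print(v,u.min(),u.max(),onz(p,u.mean(),v,.087).round(4))
for v in (186,288):print(onz(p,324,v,.087).round(4))
for u,v in((408,252),(428,218),(418,236)): print('wing',onz(p,u,v,.092).round(4))
go(.432,-.206,.15,.222)
"
```

```text
200 323 330 [ 0.4217 -0.1758  0.087 ]
215 323 329 [ 0.4241 -0.1879  0.087 ]
230 322 329 [ 0.4266 -0.2004  0.087 ]
245 322 329 [ 0.4296 -0.213   0.087 ]
260 322 329 [ 0.4327 -0.2259  0.087 ]
272 322 326 [ 0.4339 -0.2367  0.087 ]
[ 0.4171 -0.1652  0.087 ]
[ 0.4373 -0.251   0.087 ]
wing [ 0.4975 -0.2021  0.092 ]
wing [ 0.505  -0.1709  0.092 ]
wing [ 0.5015 -0.1871  0.092 ]
at [ 0.4195 -0.199   0.246 ] yaw 0.224 F [ 0.3  0.2 -0.3] w 0.0286 grip 0.0 t 3.0 q [-0.47  0.18  1.96 -0.    1.01 -0.69]
shift cm [-0.99  1.11  9.59] turn 0.1
```

>>> carry_out(
  deltas=[
    [[170,-0.5,0.5,4,0],[170,-1,0.75,8,0],[170,-1,0.75,11,0],[170,-1,0.75,12.6,0],[170,-1,0.75,12.6,0]],
  ],
)

```text
t: 3.5
tcp_pos: [0.4299, -0.2049, 0.1225]
eef_rot: [-1.953, -2.457, 0.001]
force: [0.1, 0.4, 0.1]
gripper_width: 0.0287
grip_force: 0.0
```

```bash
python3 -c "
from h import *
p=snapshot('wrist');cv2.imwrite('pics/w2.png',p['pixels'])
go(.429,-.207,.076,.222)
for X in ((.429,-.207,.087),tuple(observe()['tcp_pos'])): print(proj(p,X))
"
```

```text
at [ 0.4307 -0.2054  0.1237] yaw 0.228 F [0.6 1.  0.8] w 0.0282 grip 0.0 t 3.55 q [-0.47  0.39  2.03  0.    0.72 -0.7 ]
shift cm [-0.12 -0.2   4.77] turn 0.3
[314.20757909 285.10582634]
[318.23317509 315.93649101]
```

View pics/w2.png

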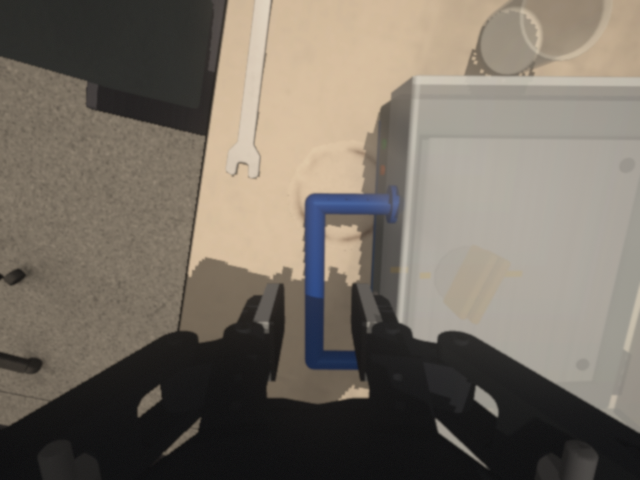

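>>> carry_out(
  deltas=[
    [[170,-0.1,-0.2,2.4,0],[170,-0.1,-0.2,4.7,0],[170,-0.1,-0.2,4.7,0],[255,-0.1,-0.2,4.7,0],[255,-0.1,-0.2,4.7,0]],
  ],
)

```text
t: 4.05
tcp_pos: [0.4287, -0.2079, 0.078]
eef_rot: [1.954, 2.46, -0.002]
force: [-4.6, -2.6, 2.2]
gripper_width: 0.0077
grip_force: 58.5
```

>>> carry_out(
  deltas=[
    [[255,0,0,0,0],[255,0,0,0,0],[255,0,0,0,0]],
  ],
)

```text
t: 4.35
tcp_pos: [0.4287, -0.208, 0.078]
eef_rot: [1.955, 2.459, -0.001]
force: [-5.2, -3.1, 1.6]
gripper_width: 0.0077
grip_force: 58.4
```

```bash
python3 -c "
from h import *
s=observe();t0=np.arctan2(26,195);r=.1967
print(s['tcp_pos'],s['force'],s['gripper_width'],s['grip_force'])
for d in (0,8,16,24,32,40,48,56,64,72,80,88,90,93):
    a=np.radians(d)+t0;print(d,'y',round(100*(.195-r*np.cos(a)),2),'z',round(-100*(r*np.sin(a)-.026),2))
"
```

```text
[ 0.42871509 -0.207951    0.07802813] [-5.16806904 -3.06260035  1.5501021 ] 0.007654604547779741 58.428524136543274
0 y 0.0 z 0.0
8 y 0.55 z -2.69
16 y 1.47 z -5.27
24 y 2.75 z -7.71
32 y 4.34 z -9.94
40 y 6.24 z -11.92
48 y 8.39 z -13.63
56 y 10.75 z -15.02
64 y 13.29 z -16.06
72 y 15.95 z -16.75
80 y 18.67 z -17.05
88 y 21.42 z -16.98
90 y 22.1 z -16.9
93 y 23.12 z -16.73
```

>>> carry_out(
  deltas=[
    [[255,0,0.4,-2,0],[255,0,1,-4,0],[255,0,1.8,-5.9,0],[255,0,2.75,-7.7,0],[255,0,3.9,-9.4,0]],
  ],
)

```text
t: 4.85
tcp_pos: [0.4658, -0.1996, 0.1728]
eef_rot: [1.955, 2.459, -0.004]
force: [-2.2, -7.0, -2.6]
gripper_width: 0.0077
grip_force: 58.3
```

>>> carry_out(
  deltas=[
    [[255,0,1.35,-1.55,0],[255,0,2.85,-3,0],[255,0,4.5,-4.2,0],[255,0,6.2,-5.3,0],[255,0,8.1,-6.2,0]],
  ],
)

```text
t: 5.35
tcp_pos: [0.5455, -0.1819, 0.237]
eef_rot: [1.954, 2.456, -0.003]
force: [-5.6, -6.0, 9.6]
gripper_width: 0.0078
grip_force: 61.0
```

>>> carry_out(
  deltas=[
    [[255,0,1.95,-0.7,0],[255,0,3.95,-1.15,0],[255,0,6,-1.4,0],[255,0,8.05,-1.45,0],[255,0,9.8,-1.35,0]],
  ],
)

```text
t: 5.85
tcp_pos: [0.6429, -0.16, 0.2498]
eef_rot: [1.952, 2.455, -0.001]
force: [-0.3, -5.9, 20.0]
gripper_width: 0.0077
grip_force: 64.7
```

```bash
python3 -c "
from h import *
p=snapshot('scene');cv2.imwrite('pics/s2.png',p['pixels'])
go(.6447,-.16,.247,.222)
"
```

```text
at [ 0.6455 -0.1595  0.2498] yaw 0.228 F [ 5.4 -5.3  8.5] w 0.0077 grip 62.8 t 5.9 q [-0.26  0.47  1.53 -0.    1.13 -0.49]
shift cm [-0.03 -0.09  0.28] turn 0.3
```

View pics/s2.png

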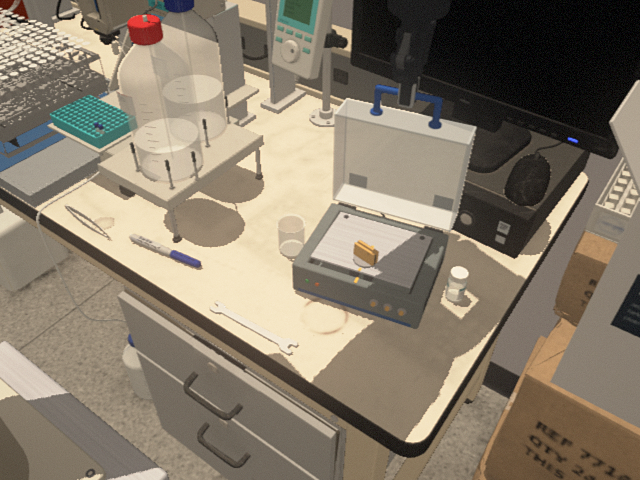

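>>> carry_out(
  deltas=[
    [[160,0,0,0,0],[160,0,0,0,0],[160,0,0,0,0],[160,0,0,-3,0],[160,0,0,-7,0]],
  ],
)

```text
t: 6.4
tcp_pos: [0.6394, -0.1579, 0.3144]
eef_rot: [-1.952, -2.455, 0.003]
force: [0.3, -0.0, 0.5]
gripper_width: 0.0321
grip_force: 0.0
```

```bash
python3 -c "
from h import *
go(.46,-.2,.27,-.25)
"
```

```text
at [ 0.6394 -0.1579  0.3144] yaw 0.227 F [ 0.3 -0.   0.5] w 0.0321 grip 0.0 t 6.4 q [-0.26  0.41  1.48  0.    1.27 -0.49]
shift cm [ -0.07 -18.41   4.53] turn 27.3
```

>>> carry_out(
  deltas=[
    [[160,0,-4,0,0],[160,0,-8,0,6.5],[160,0,-12,1,13],[160,0,-15,3,20],[160,0,-17,6,26]],
  ],
)

```text
t: 6.9
tcp_pos: [0.4742, -0.1971, 0.2571]
eef_rot: [2.461, 1.947, 0.002]
force: [0.8, 0.5, -0.9]
gripper_width: 0.0315
grip_force: 0.0
```

```bash
python3 -c "
from h import *
p=snapshot('wrist');cv2.imwrite('pics/w3.png',p['pixels'])
go(.505,-.1875,.2,-.236)
for q in('fastener_top','panel','unit'):
  for k in find_in(p,q)[:2]:
    l,t,w,h=k['rect'];print(q,k,onz(p,l+w/2,t+h/2,.092).round(4))
"
```

```text
at [ 0.4689 -0.1959  0.2513] yaw -0.237 F [-5.4  0.8 -5.6] w 0.0319 grip 0.0 t 6.95 q [-0.42  0.24  1.87 -0.    1.04 -0.18]
shift cm [1.66 3.35 5.1 ] turn -0.1
fastener_top {'rect': [334.1, 185.5, 37.8, 45.6], 'confidence': 0.91} [ 0.5075 -0.1891  0.092 ]
panel {'rect': [290.7, 81.0, 182.9, 201.7], 'confidence': 0.73} [ 0.5355 -0.173   0.092 ]
unit {'rect': [267.2, 0.0, 372.8, 307.5], 'confidence': 0.71} [ 0.5961 -0.1641  0.092 ]
unit {'rect': [429.8, 0.0, 209.4, 309.6], 'confidence': 0.47} [ 0.6601 -0.1801  0.092 ]
```

View pics/w3.png

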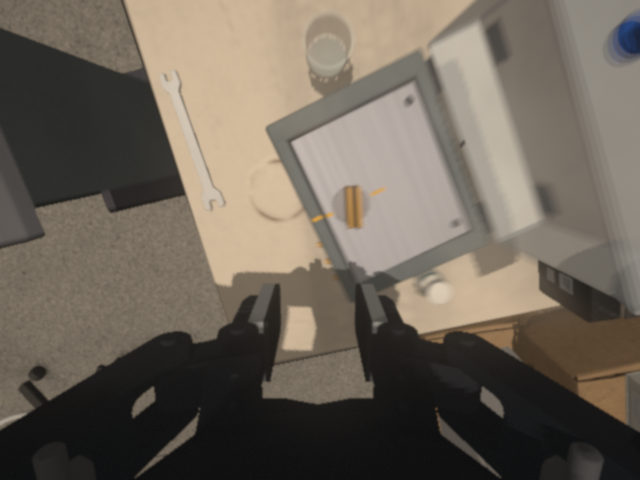

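```bash
python3 -c "
from h import *
p=snapshot('wrist')
hs=cv2.cvtColor(p['pixels'],cv2.COLOR_BGR2HSV)
m=cv2.inRange(hs,(8,90,60),(30,255,255));z=np.zeros_like(m);z[178:238,338:368]=m[178:238,338:368]
pts=cv2.findNonZero(z)[:,0];W=np.array([onz(p,u,v,.0916)[:2] for u,v in pts])
c=W.mean(0);e=np.linalg.svd(W-c)[2][0];b=cv2.minAreaRect((W*1000).astype(np.float32))
print(len(W),c,np.degrees(np.arctan2(e[1],e[0])),b)
a=onz(p,322,217,.065);d=onz(p,379,191,.065);print(a,d,np.degrees(np.arctan2(*(d-a)[1::-1])))
go(*c,.12)
"
```

```text
589 [ 0.51035576 -0.18817229] -97.59592495548955 ((510.3203125, -188.48208618164062), (35.831260681152344, 13.449928283691406), 79.01753234863281)
[ 0.48079915 -0.19474744  0.065     ] [ 0.53634309 -0.18291344  0.065     ] 12.027411261356136
at [ 0.477  -0.197   0.2571] yaw -0.225 F [ 0.4 -0.6 -0.1] w 0.032 grip 0.0 t 7.15 q [-0.41  0.24  1.85  0.    1.05 -0.19]
shift cm [ 1.61  3.03 13.72] turn None
```

>>> carry_out(
  deltas=[
    [[160,0.8,1.5,4,-1.5],[160,1.6,3,8,-3],[160,1.6,3,11,-3],[160,1.6,3,13,-3],[160,1.6,3,13,-3]],
  ],
)

```text
t: 7.65
tcp_pos: [0.5089, -0.1872, 0.1242]
eef_rot: [-2.402, -2.021, 0.002]
force: [-0.4, 0.8, 0.0]
gripper_width: 0.0315
grip_force: 0.0
```

```bash
python3 -c "
from h import *
p=snapshot('wrist');cv2.imwrite('pics/w4.png',p['pixels'])
go(.5105,-.1883,.083,np.radians(-9.5))
"
```

```text
at [ 0.5097 -0.1876  0.1257] yaw -0.172 F [ 0.8 -0.5  0.7] w 0.0319 grip 0.0 t 7.7 q [-0.37  0.47  1.89  0.    0.79 -0.2 ]
shift cm [-0.05  0.1   4.27] turn -0.4
```

View pics/w4.png

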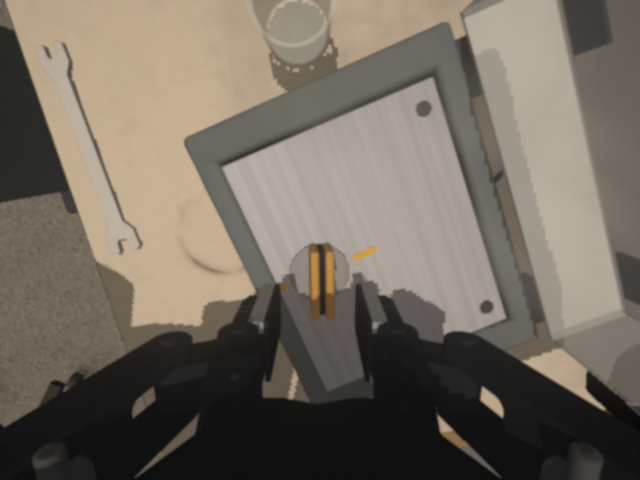

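>>> carry_out(
  deltas=[
    [[160,0,0.1,2.5,0],[160,0,0.1,4.2,0],[160,0,0.1,4.2,0],[255,0,0.1,4.2,0],[255,0,0.1,4.2,0]],
  ],
)

```text
t: 8.2
tcp_pos: [0.5105, -0.1884, 0.0855]
eef_rot: [2.404, 2.019, 0.001]
force: [-0.9, -0.4, 0.0]
gripper_width: 0.0102
grip_force: 59.5
```

>>> carry_out(
  deltas=[
    [[255,0,0,0,0],[255,0,0,0,0],[255,0,0,0,8],[255,0,0,0,16],[255,0,0,0,24]],
  ],
)

```text
t: 8.7
tcp_pos: [0.5109, -0.1888, 0.0847]
eef_rot: [2.775, 1.467, 0.003]
force: [1.6, -2.0, -0.4]
gripper_width: 0.0103
grip_force: 58.0
```

>>> carry_out(
  deltas=[
    [[255,0,0,0,8.5],[255,0,0,0,17],[255,0,0,0,25.5],[255,0,0,0,34],[255,0,0,0,42]],
  ],
)

```text
t: 9.2
tcp_pos: [0.5113, -0.1895, 0.0847]
eef_rot: [3.116, 0.375, 0.005]
force: [2.9, -5.0, -2.6]
gripper_width: 0.0104
grip_force: 59.1
```

>>> carry_out(
  deltas=[
    [[255,0,0,0,2],[255,0,0,0,2],[255,0,0,0,2]],
  ],
)

```text
t: 9.5
tcp_pos: [0.5113, -0.1895, 0.0846]
eef_rot: [3.121, 0.329, 0.005]
force: [2.2, -5.1, -2.0]
gripper_width: 0.0103
grip_force: 59.1
```

```bash
python3 -c "
from h import *
p=snapshot('wrist');cv2.imwrite('pics/w5.png',p['pixels'])
go(.5105,-.1883,.083,np.radians(12.2-90))
"
```

```text
at [ 0.5113 -0.1895  0.0847] yaw -1.361 F [ 3.5 -6.1 -2.4] w 0.0102 grip 59.1 t 9.55 q [-0.38  0.54  1.9  -0.    0.7   0.99]
shift cm [-0.05 -0.14  0.16] turn -0.2
```

View pics/w5.png

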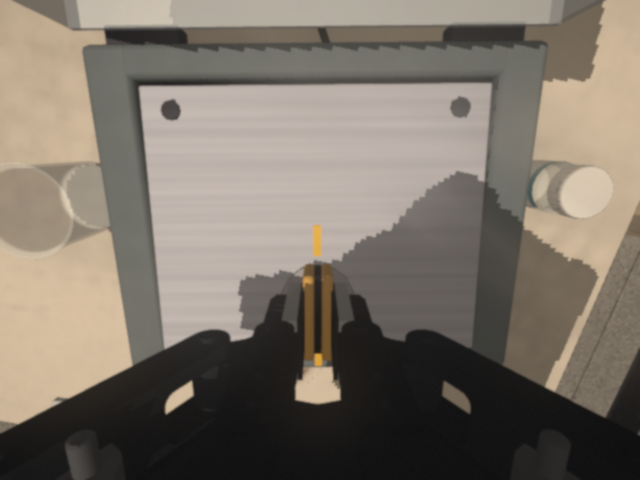

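>>> carry_out(
  deltas=[
    [[255,0,0,0.2,0],[255,0,0,0.4,0],[255,0,0,0.6,0],[255,0,0,0.8,0],[255,0,0,0.8,0]],
  ],
)

```text
t: 10.05
tcp_pos: [0.5104, -0.1896, 0.0779]
eef_rot: [3.122, 0.329, 0.003]
force: [-7.4, -5.5, 15.8]
gripper_width: 0.0108
grip_force: 61.8
```

>>> carry_out(
  deltas=[
    [[255,0,0,0.1,0],[255,0,0,0.2,0],[255,0,0,0.2,0],[255,0,0,0.2,0],[255,0,0,0.2,0]],
  ],
)

```text
t: 10.55
tcp_pos: [0.5104, -0.1897, 0.0774]
eef_rot: [3.121, 0.329, 0.004]
force: [-12.0, -4.6, 31.9]
gripper_width: 0.0104
grip_force: 64.1
```

```bash
python3 -c "
from h import *
p=snapshot('wrist');a=cv2.imread('pics/w5.png')[180:480,60:580];b=p['pixels'][180:480,60:580];s=snapshot('scene')['pixels'][80:330,260:500]
s=cv2.resize(s,(520,541))
cv2.imwrite('pics/c6.png',np.vstack([a,b])[:600]);cv2.imwrite('pics/s6.png',s)
go(.5105,-.1883,.077,np.radians(12.2-90))
"
```

```text
at [ 0.5104 -0.1897  0.0774] yaw -1.361 F [-12.2  -3.8  32.7] w 0.0102 grip 64.1 t 10.65 q [-0.38  0.55  1.9  -0.    0.69  0.99]
shift cm [ 0.03 -0.13  0.04] turn -0.2
```

View pics/s6.png

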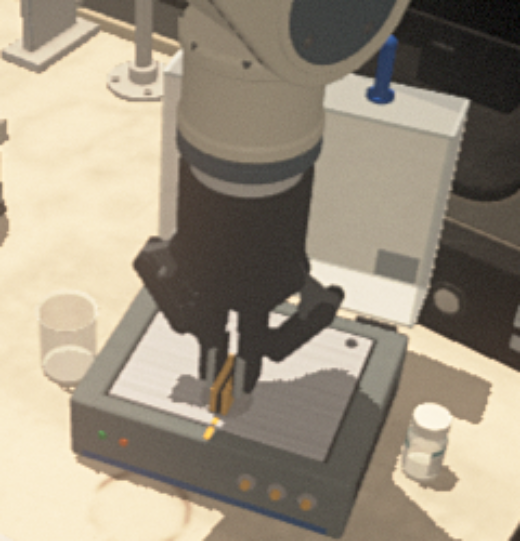

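View pics/c6.png

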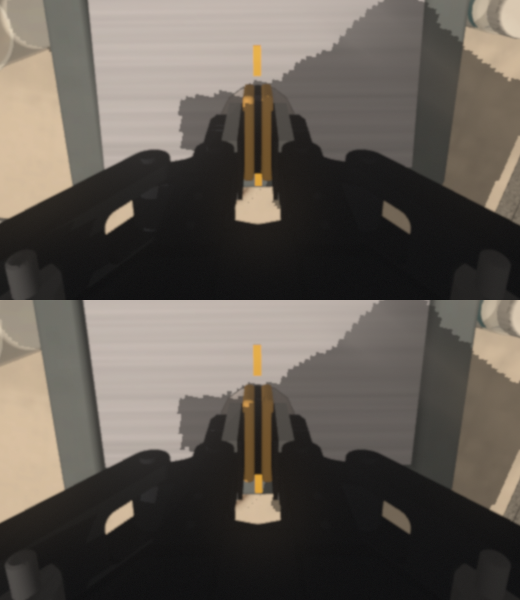

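The panel edge sits flush in the scene view, the slot is in line with the yellow marks, and the door stands upright. The fingers press down with about 32 N.

```bash
python3 -c "
from rig import close_job
print(close_job())"
```

```text
the job is handed in; nothing more can be done
None
```

I handed the job in at about 10.7 s with the door upright, the slot lined up with the yellow marks and the panel held flush at about 32 N. The beaker, vial and wrench were not touched, and the hand-in returned no verdict.

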